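# Put the washed cutlery away in its drawer trays

## Robot

A 6-joint arm with a two-finger parallel gripper is mounted at the origin on the work surface; the furniture and walls round the work are solid. World frame = base frame: x ahead of the robot, y to its left, z up, the work surface at z = 0. Lengths are in m, angles in rad, forces in N, time in s.
With the tool pointing down it reaches from about 0.275 to 0.825 m from the base axis. Payload 4.9 kg.
Tool frame: the origin (TCP) lies midway between the tips of the shut fingers; the grasp point (between the pads) lies 19 mm behind it (bot.grip_depth is the distance from the TCP to the grasp point, in m); z points along the fingers, y is the line along which they close (so a half turn about z gives the same grasp; the last joint's range is limited). The gripper opens to 85 mm and grips with 20 to 120 N. Pads are 22 mm wide; open, the fingers measure 114 mm over their backs; the gripper's body (76 mm by 85 mm) begins 54 mm behind the grasp point. The pads swing forward as they close: fully open they stand 13 mm farther back than shut.
Start: joints at [1.013, 0.326, -0.193, 1.052, 0, 1.437], TCP at [0.226, 0.501, 0.231] pointing down, gripper open.
Joint ranges: [-2.65, 2.65], [-0.97, 1.79], [-1.3, 1.35], [-1.93, 2.1], [-1.47, 1.37], [-3.14, 3.14]. Speed limits (rad/s): [2.57, 2.57, 3.14, 3.14, 3.14, 3.14].

## Interface

Orientations are given as a unit quaternion [w, x, y, z].
In Python, from cell import bot gives the robot as it stands. Calls block until the motion is done:
- bot.move_pose(position, orientation): joint-space move of the TCP to a pose.
- bot.move_linear(position, speed=0.15, rotation=None, until_force=None): straight line of the TCP; rotation=None keeps the orientation; speed is the mean speed in m/s. With until_force (N) it stops when the force on the tool has changed by that much, and returns True; else False.
- bot.goto_joints(angles): joint-space move.
- bot.set_gripper(opening, grasp_force=None): opening from 0.0 (shut) to 1.0 (fully open); grasp_force is the grip in N (None keeps the last); returns when the fingers have stopped.
- bot.wait(seconds).
- bot.solve_ik(position, orientation): joint angles nearest the present ones, or None.
- bot.camera(name): name is "scene" or "top"; returns the picture (480x640x3 uint8, red, green, blue); there is no depth.
- bot.calibration(name): a dict with "mtx" (3x3 intrinsics, pixels), "extrinsics" (4x4, takes a point from world to camera coordinates). Camera axes: x right, y down, z forward; pixel columns grow to the right and rows downward; lengths in m; the calibration is good to about 2 mm. A picture is of the moment at which its call begins. calibration takes no time and is no camera call.
A pose or a line that the arm cannot do raises bot.PlanningError and nothing moves.
- bot.close_job(): hands the job in; it is judged then, once.
Trained networks look in the newest picture that a camera, given by its name, has taken for a name from the list of things; names that differ only in an ending like _2 or _b are one class to them, and where a whole thing is asked for, a point or a joint stands for the part that bears it (a point fixed in the world has none). Each returns a list of dicts, best first, with "confidence" (0 to 1); they miss things now and then, are a little off and sometimes report something else, mostly with a low value. They report only what shows in the picture. A call takes as long as a camera call.
- bot.search_frame(camera, thing): "bbox" ([left, top, width, height] in pixels, round what is visible of it).
Readings, each from a call of its own:
- bot.read_clock(): time.
- bot.read_joint_positions(): joint angles.
- bot.read_joint_vel(): joint speeds.
- bot.read_joint_efforts(): joint torques, N m.
- bot.read_position(): TCP position.
- bot.read_tool_rot(): TCP orientation.
- bot.read_ft_force(): force on the tool from outside, world axes, zero at the start.
- bot.read_moment(): the same for the moment, N m.
- bot.read_gripper_width(): opening from 0.0 (shut) to 1.0 (fully open).
- bot.read_finger_force(): force on a finger pad.
Only numpy, scipy, OpenCV 4.12 (cv2) and the standard library are available. Lean on these libraries where they do the work, as an engineer would, in place of code of your own. Each camera call takes 0.05 s, during which the arm holds its last target. There are 200 camera calls.

## Task

Sort the four pieces of cutlery on the draining mat into the shallow wooden trays: the fork into the long tray that already has a fork in it, the spoon into the long tray that already has a spoon, and both teaspoons into the short tray. Pick each piece up near its balance point and carry it level, then lay it down lengthwise inside its tray without letting it fall from a height. Leave the white cup and the measuring cup on the mat where they stand.

Things in the scene. Friction and masses are not known exactly. Their poses are not given: they have to be found in the camera images.
- fork: Table fork, steel, 198 mm long, 27 wide at the tines, 17 high; lies on the 5 mm thick mat. Origin: mid-length, in the plane it rests on; x along it to the tines, z up. Handle arched: at x = -10 to +20 mm it is a bar 8 mm wide (in y), 4 thick, underside 13 and top 17 mm above what it lies on. Tines heavy: balance point at x = +14 mm.
- spoon: Table spoon, much larger than the teaspoons, steel, 194 mm long, 39 wide at the bowl, 17 high; lies on the 5 mm thick mat. Origin: mid-length, in the plane it rests on; x along it to the bowl, z up. Handle arched: at x = -10 to +20 mm it is a bar 8 mm wide (in y), 4 thick, underside 13 and top 17 mm above what it lies on. Bowl heavy: balance point at x = +20 mm.
- teaspoon_a: Teaspoon, one of two alike, steel, 134 mm long, 27 wide at the bowl, 12 high; lies on the 5 mm thick mat. Origin: mid-length, in the plane it rests on; x along it to the bowl, z up. Handle arched: at x = -10 to +20 mm it is a bar 8 mm wide (in y), 4 thick, underside 9 and top 12 mm above what it lies on. Bowl heavy: balance point at x = +14 mm.
- teaspoon_b: Teaspoon, the other of two alike, steel, 134 mm long, 27 wide at the bowl, 12 high; lies on the 5 mm thick mat. Origin: mid-length, in the plane it rests on; x along it to the bowl, z up. Handle arched: at x = -10 to +20 mm it is a bar 8 mm wide (in y), 4 thick, underside 9 and top 12 mm above what it lies on. Bowl heavy: balance point at x = +14 mm.
- fork_tray: Fork tray (long): open shallow bamboo drawer tray, fixed, outside 236 x 94 mm and 26 mm high, inside 226 x 84 mm, walls and floor 5 mm thick. Origin: centre of its underside; x along its length, z up. A loose fork like the other already lies in it lengthwise, its middle line about 24 mm to the +y side of the tray's middle, so the -y half is free.
- spoon_tray: Spoon tray (long): open shallow bamboo drawer tray, fixed, outside 236 x 94 mm and 26 mm high, inside 226 x 84 mm, walls and floor 5 mm thick. Origin: centre of its underside; x along its length, z up. A loose table spoon like the other already lies in it lengthwise, its middle line about 21 mm to the +y side of the tray's middle, so the -y half is free.
- teaspoon_tray: Teaspoon tray, the only short one: open shallow bamboo drawer tray, fixed, outside 165 x 94 mm and 26 mm high, inside 155 x 84 mm, walls and floor 5 mm thick. Origin: centre of its underside; x along its length, z up. Empty; it takes two teaspoons side by side.
- white_cup: White handled cup, 60 x 80 x 67 mm, standing on the far end of the mat; to be left alone. Origin: underside, middle of its outline (any handle included).
- measuring_cup: Clear measuring cup, 67 mm wide, 74 mm high, standing on the far end of the mat; to be left alone. Origin: underside, middle of its outline (any handle included).

How it is judged:
At the end, for the whole second after the job is handed in: Each piece lies released and at rest in its own tray (fork with fork, spoon with spoon, teaspoons in the short one): middle within 18 mm lengthwise and 36 mm crosswise of the tray's, underside under 20 mm above the worktop, within 12 degrees of the tray's length, tilted under 17 (x of fork in the frame of fork_tray between -0.018 and 0.018 m and y of fork in the frame of fork_tray between -0.036 and 0.036 m and z of fork in the frame of fork_tray between 0 and 0.02 m and angle between the x axis of fork and the x axis of fork_tray, either way round below 0.22 rad and angle between each of fork, spoon, teaspoon_a, teaspoon_b's own z axis and vertical below 0.3 rad and contact force between each of fork, spoon, teaspoon_a, teaspoon_b and the fingers below 0.05 N and linear speed of each of fork, spoon, teaspoon_a, teaspoon_b below 0.02 m/s and x of spoon in the frame of spoon_tray between -0.018 and 0.018 m and y of spoon in the frame of spoon_tray between -0.036 and 0.036 m and z of spoon in the frame of spoon_tray between 0 and 0.02 m and angle between the x axis of spoon and the x axis of spoon_tray, either way round below 0.22 rad and x of teaspoon_a in the frame of teaspoon_tray between -0.018 and 0.018 m and y of teaspoon_a in the frame of teaspoon_tray between -0.036 and 0.036 m and z of teaspoon_a in the frame of teaspoon_tray between 0 and 0.02 m and angle between the x axis of each of teaspoon_a, teaspoon_b and the x axis of teaspoon_tray, either way round below 0.22 rad and x of teaspoon_b in the frame of teaspoon_tray between -0.018 and 0.018 m and y of teaspoon_b in the frame of teaspoon_tray between -0.036 and 0.036 m and z of teaspoon_b in the frame of teaspoon_tray between 0 and 0.02 m); the robot touches nothing.
It fails at once if a piece is tipped more than about 26 degrees while it is carried ((height (world z) of fork above 0.07 m and angle between fork's own z axis and vertical above 0.45 rad) or (height (world z) of spoon above 0.07 m and angle between spoon's own z axis and vertical above 0.45 rad) or (height (world z) of teaspoon_a above 0.07 m and angle between teaspoon_a's own z axis and vertical above 0.45 rad) or (height (world z) of teaspoon_b above 0.07 m and angle between teaspoon_b's own z axis and vertical above 0.45 rad)).
It fails at once if a piece is let fall from more than about 4 cm ((contact force between fork and the fingers below 0.05 N and linear speed of fork above 0.9 m/s) or (contact force between spoon and the fingers below 0.05 N and linear speed of spoon above 0.9 m/s) or (contact force between teaspoon_a and the fingers below 0.05 N and linear speed of teaspoon_a above 0.9 m/s) or (contact force between teaspoon_b and the fingers below 0.05 N and linear speed of teaspoon_b above 0.9 m/s)).
It fails at once if the white cup or the measuring cup is shifted by more than 3 cm or knocked over (distance of any of white_cup, measuring_cup from where it was at the start of the episode above 0.03 m or angle between any of white_cup, measuring_cup's own z axis and vertical above 0.5 rad).
It also fails if it takes over 96 s, if anything falls off the work surface, if the arm or the gripper's body presses on something with over 40 N, if the wrist force passes 120 N, or if a joint passes its speed limit or range.

## Working session

There is one attempt and no reset: what is moved stays moved. The work goes in short steps, each a Python script; the robot and the scene stay as the last script left them, time stands still between calls to the robot, and variables do not carry over. Pictures are saved under pics/ and viewed, at most 14 in all, crops included, and the job is handed in when it is done.

```bash
mkdir -p pics; ls; python3 - <<'E'
from cell import bot
import cv2
for c in("top","scene"):
    im=bot.camera(c); cv2.imwrite(f"pics/{c}0.png",im[:,:,::-1])
    k=bot.calibration(c); print(k["mtx"].tolist(),k["extrinsics"].round(4).tolist())
    for t in("fork","spoon","teaspoon_a","fork_tray","spoon_tray","teaspoon_tray","white_cup","measuring_cup"):
        print(c,t,[([int(v) for v in d["bbox"]],round(d["confidence"],2)) for d in bot.search_frame(c,t)])
print(bot.read_clock(),bot.read_tool_rot())
E
```

```text
pics
[[504.615688622733, 0.0, 320.4624645437325], [0.0, 504.615688622733, 236.76913317464914], [0.0, 0.0, 1.0]] [[-0.0276, -0.9996, 0.0095, -0.1132], [-0.9872, 0.0258, -0.1574, 0.5582], [0.1571, -0.0137, -0.9875, 0.9767], [0.0, 0.0, 0.0, 1.0]]
top fork [([417, 227, 18, 93], 0.71)]
top spoon [([333, 231, 26, 93], 0.74), ([221, 220, 49, 115], 0.65), ([418, 230, 21, 91], 0.38)]
top teaspoon_a [([391, 239, 19, 59], 0.8), ([370, 236, 11, 58], 0.64)]
top fork_tray [([219, 221, 52, 112], 0.6)]
top spoon_tray [([169, 226, 48, 116], 0.91)]
top teaspoon_tray [([278, 234, 45, 79], 0.89)]
top white_cup [([406, 178, 33, 36], 0.69)]
top measuring_cup [([344, 176, 31, 36], 0.94)]
[[574.2742139941612, 0.0, 328.14744071251164], [0.0, 574.2742139941612, 244.88631902613875], [0.0, 0.0, 1.0]] [[-0.7364, -0.6765, -0.0007, 0.3393], [-0.4, 0.4363, -0.806, 0.3144], [0.5456, -0.5932, -0.5919, 0.6346], [0.0, 0.0, 0.0, 1.0]]
scene fork [([402, 209, 57, 20], 0.62)]
scene spoon [([349, 242, 97, 47], 0.83)]
scene teaspoon_a [([379, 231, 54, 29], 0.86), ([394, 221, 58, 28], 0.57)]
scene fork_tray [([236, 275, 155, 117], 0.57)]
scene spoon_tray [([187, 306, 157, 140], 0.92)]
scene teaspoon_tray [([296, 252, 115, 79], 0.76), ([380, 232, 52, 28], 0.56)]
scene white_cup [([365, 171, 30, 39], 0.69)]
scene measuring_cup [([319, 185, 32, 50], 0.75)]
0.9 [ 5.81747939e-06  2.10317372e-01  9.77633164e-01 -1.74125213e-05]
```

View pics/top0.png

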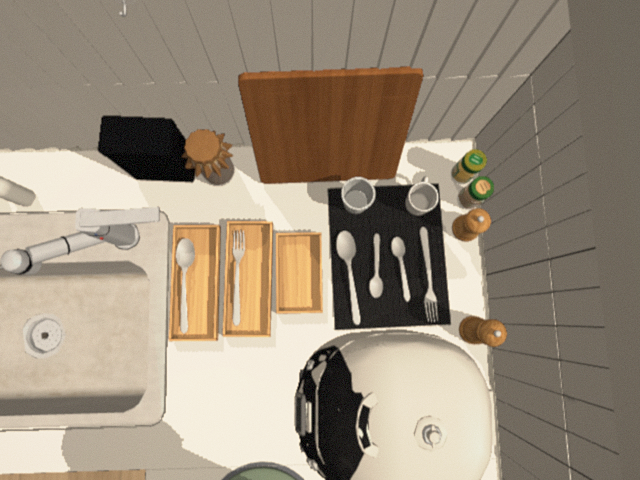

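View pics/scene0.png

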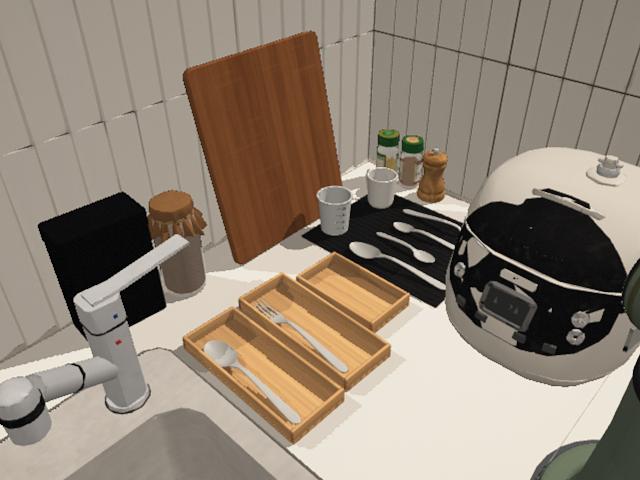

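The top view shows the mat with, from left to right, the spoon (345,275), a teaspoon with its bowl towards the robot (376,265), a teaspoon with its bowl away (400,268) and the fork with tines towards the robot (428,275). The trays are at (195,282) for spoons, (248,278) for forks and (299,272) for teaspoons. The scene view shows a tall cooker between the arm and the mat.

```bash
cat > vis.py <<'E'
import numpy as np, cv2
from cell import bot
def unproj(cam,px,z):
    k=bot.calibration(cam); K=np.array(k["mtx"]); E=np.array(k["extrinsics"]); R,t=E[:3,:3],E[:3,3]
    c=-R.T@t; d=R.T@np.linalg.solve(K,np.array([px[0],px[1],1.])); return c+d*(z-c[2])/d[2]
def proj(cam,P):
    k=bot.calibration(cam);E=np.array(k["extrinsics"]);p=np.array(k["mtx"])@(E[:3,:3]@np.array(P)+E[:3,3]);return p[:2]/p[2]
def tri(pa,pb):
    A=[]
    for cam,p in(("top",pa),("scene",pb)):
        k=bot.calibration(cam);M=np.array(k["mtx"])@np.array(k["extrinsics"])[:3];A+= [p[0]*M[2]-M[0],p[1]*M[2]-M[1]]
    X=np.linalg.svd(np.array(A))[2][-1];return X[:3]/X[3]
def ends(mask,z):
    "end points of an elongated blob, on plane z, and angle of its axis"
    ys,xs=np.nonzero(mask); P=np.array([unproj("top",(x,y),z)[:2] for x,y in zip(xs,ys)])
    d=cv2.fitLine(P.astype(np.float32),cv2.DIST_HUBER,0,1e-4,1e-4).ravel()
    u=d[:2]*np.sign(d[0]); s=(P-d[2:])@u; n=np.array([-u[1],u[0]]); w=(P-d[2:])@n
    return d[2:]+u*(s.min()+s.max())/2, np.arctan2(u[1],u[0]), np.ptp(s), np.ptp(w), w[s>s.max()-.03].ptp() if hasattr(w,'ptp') else np.ptp(w[s>s.max()-.03]), np.ptp(w[s<s.min()+.03])
def pieces(im):
    g=im.min(axis=2); m=np.zeros_like(g); m[226:326,334:442]=(g[226:326,334:442]>95)
    n,l,st,_=cv2.connectedComponentsWithStats(m)
    return [(st[i],l==i) for i in range(1,n) if st[i,4]>100]
def trays(im):
    h=cv2.cvtColor(im,cv2.COLOR_RGB2HSV); m=((h[...,1]>60)&(h[...,0]<25)).astype(np.uint8); m[:,:165]=0;m[:215]=0;m[345:]=0;m[:,325:]=0
    n,l,st,_=cv2.connectedComponentsWithStats(m); return [(st[i],l==i) for i in range(1,n) if st[i,4]>1000]
E
python3 - <<'E'
from vis import *
np.set_printoptions(precision=4,suppress=True)
im=cv2.imread("pics/top0.png")[:,:,::-1].copy()
for st,m in pieces(im): print("piece",st,*ends(m,.015))
for st,m in trays(im):
    c=cv2.findContours(m.astype(np.uint8),0,1)[0]; c=max(c,key=len)
    h=cv2.convexHull(c)[:,0]
    W=np.array([unproj("top",p,.026)[:2] for p in h],np.float32)
    print("tray",st,cv2.minAreaRect(W))
print("base px",proj("top",(0,0,0)),"knob",tri((432,427),(608,163)))
print("cam",unproj("top",(0,0),0)*0)
for p in [(310,350),(410,332),(490,380),(335,345)]: print(p,unproj("top",p,.1),unproj("top",p,.2))
print("red items", unproj("top",(478,222),.06),unproj("top",(491,332),.06))
E
```

```text
piece [420 227  17  91 558] [ 0.4818 -0.348 ] 0.035245895 0.18644375236912736 0.02535940276917569 0.015236826029105078 0.023476751225421123
piece [336 231  25  94 857] [ 0.4747 -0.1874] 0.113219425 0.19389981062036749 0.03912140941766516 0.03834111157980569 0.016728048469829095
piece [369 234  14  64 439] [ 0.4972 -0.242 ] -0.059151556 0.13098829610642193 0.0268941977788942 0.01069329557857589 0.0268941977788942
piece [391 237  20  65 448] [ 0.4889 -0.295 ] 0.12809512 0.13426878597252623 0.026389863767595244 0.026389863767595244 0.013457082801542754
tray [ 222  220   51  118 5112] ((0.478289395570755, 0.021619368344545364), (0.09791233390569687, 0.23793017864227295), 88.0241470336914)
tray [ 168  224   53  118 5052] ((0.47319138050079346, 0.1291475147008896), (0.10046182572841644, 0.23703408241271973), 88.95411682128906)
tray [ 275  232   48   82 3840] ((0.48672252893447876, -0.08169931173324585), (0.09581419825553894, 0.1659417748451233), 89.2275161743164)
base px [261.9896 525.1769] knob [ 0.221  -0.287   0.2614]
cam [0. 0. 0.]
(310, 350) [ 0.335  -0.1022  0.1   ] [ 0.3412 -0.1035  0.2   ]
(410, 332) [ 0.3625 -0.289   0.1   ] [ 0.3658 -0.2706  0.2   ]
(490, 380) [ 0.2718 -0.4312  0.1   ] [ 0.2847 -0.398   0.2   ]
(335, 345) [ 0.3427 -0.1487  0.1   ] [ 0.3482 -0.145   0.2   ]
red items [ 0.5743 -0.4452  0.06  ] [ 0.3567 -0.4538  0.06  ]
```

```bash
cat > act.py <<'E'
from vis import *
np.set_printoptions(precision=4,suppress=True)
HI=.15
def quat(psi): return [0.,float(np.cos(psi/2)),float(np.sin(psi/2)),0.]
D=lambda a:np.array([np.cos(a),np.sin(a)])
def snap(cam,name):
    im=bot.camera(cam); cv2.imwrite(f"pics/{name}.png",im[:,:,::-1]); return im
def above(xy,psi,z=HI): bot.move_pose([*map(float,xy),z],quat(psi))
def down(xy,z,tag):
    bot.move_linear([*map(float,xy),.045],speed=.15)
    hit=bot.move_linear([*map(float,xy),z],speed=.05,until_force=12)
    print(tag,"contact",hit,"pos",bot.read_position(),"t",bot.read_clock())
def pick(mid,a,g,k,z):
    xy=np.array(mid)+g*D(a); above(xy,a+k); bot.set_gripper(.35,60); down(xy,z,"pick")
    bot.set_gripper(0.,60); print("width",bot.read_gripper_width(),"force",bot.read_finger_force())
    bot.move_linear([*map(float,xy),HI],speed=.15); print("after lift width",bot.read_gripper_width())
def place(mid,a,g,k,z):
    xy=np.array(mid)+g*D(a); above(xy,a+k); down(xy,z,"place")
    bot.set_gripper(.2); bot.move_linear([*map(float,xy),HI],speed=.2); print("t",bot.read_clock(),"w",bot.read_gripper_width())
E
python3 - <<'E'
from act import *
a=.113; xy=np.array([.4747,-.1874])+.017*D(a)
above(xy,a,.2); bot.set_gripper(.35,60); print(bot.read_joint_positions(),bot.read_position(),bot.read_clock())
snap("top","t1"); snap("scene","s1")
E
```

```text
[-0.5013  0.3047 -0.307   0.9591  0.      2.5272] [ 0.4916 -0.1855  0.2   ] 4.0833
```

View pics/s1.png

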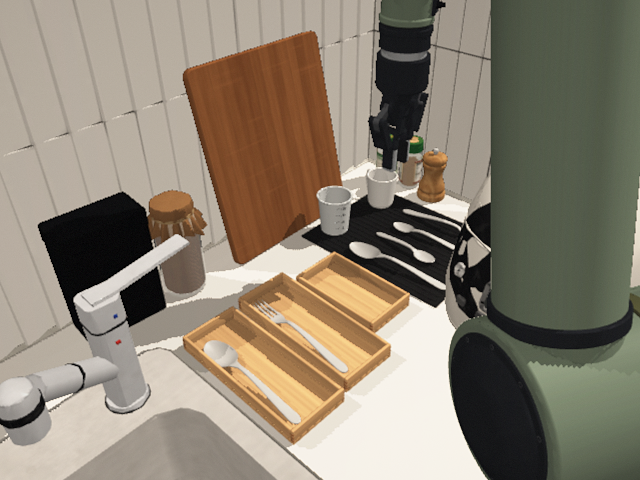

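The gripper hangs above the mat at about (395,150), pieces undisturbed, and the arm rises well above the cooker. I'll do the spoon next.

```bash
python3 - <<'E'
from act import *
pick([.4747,-.1874],.113,.017,0,.008)
snap("scene","s2")
E
```

```text
pick contact False pos [ 0.4918 -0.1856  0.0081] t 6.4583
width 0.06475500014160163 force 58.59996902530838
after lift width 0.06374088576304494
```

View pics/s2.png

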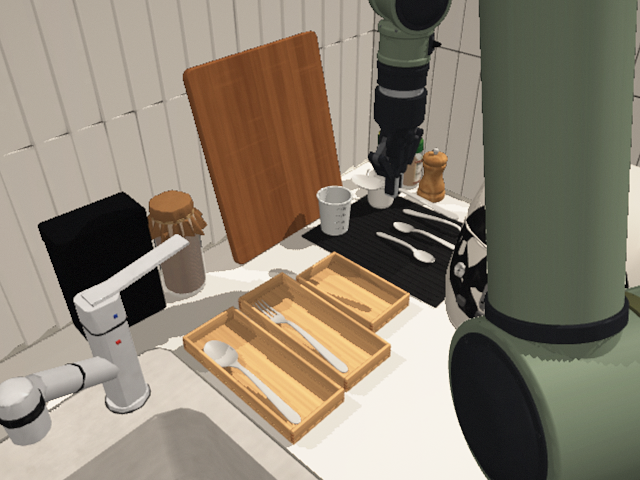

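Spoon held level (365,178). I'll move it sideways, clear of the cooker, before turning it, so its bowl lies beside the handle of the spoon already in the tray.

```bash
python3 - <<'E'
from act import *
bot.move_linear([.48,.0,HI],speed=.25)
a=np.pi-.02
place(np.array([.473,.132])-.014*np.array([.02,1]),a,.017,0,.009)
pick([.476,-.3475],np.pi+.035,.013,0,.008)
snap("top","t3")
E
```

```text
place contact False pos [0.4557 0.1183 0.0088] t 12.9
t 14.0333 w 0.20337717604187328
pick contact False pos [ 0.4631 -0.3481  0.0081] t 17.7667
width 0.06367429052912063 force 58.634352651424706
after lift width 0.06850839504543066
```

View pics/t3.png

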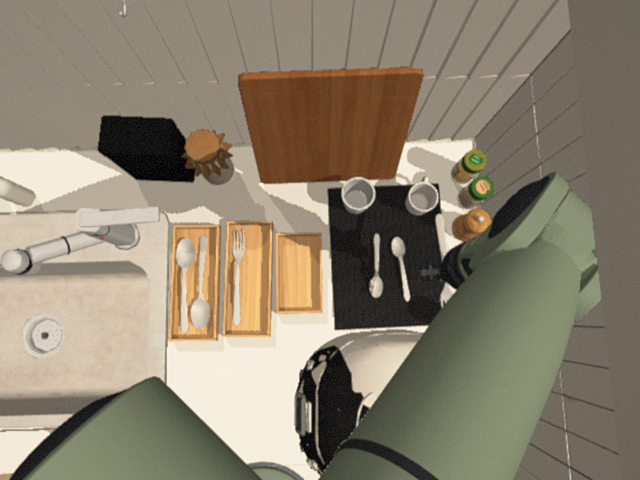

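The spoon lies lengthwise in its tray at (201,283), and the fork is lifted near (440,250). Next I'll place the fork, then do the teaspoon at (376,265).

```bash
python3 - <<'E'
from act import *
place(np.array([.478,.0236])-.016*np.array([.02,1]),np.pi-.02,.013,0,.009)
pick([.4965,-.242],np.pi-.059,.013,0,.0065)
place(np.array([.4867,-.081])+.016*np.array([.02,1]),np.pi-.02,.013,0,.0075)
above([.45,.1],np.pi,.2); snap("top","t4")
E
```

```text
place contact False pos [0.4646 0.0079 0.0087] t 22.3083
t 23.4417 w 0.2003024769415508
pick contact False pos [ 0.4837 -0.2413  0.0066] t 26.475
width 0.05874426496173791 force 58.58341248793295
after lift width 0.06691905087570177
place contact False pos [ 0.474  -0.0647  0.0074] t 30.4167
t 31.5583 w 0.19934808499819337
```

View pics/t4.png

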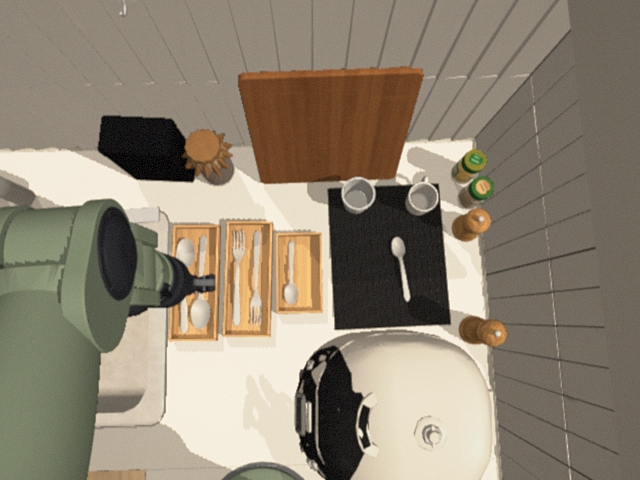

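The fork lies in its tray (256,278) and the first teaspoon in the short tray (291,273), so the last teaspoon (401,268) is next.

```bash
python3 - <<'E'
from act import *
pick([.4889,-.295],.128,.013,np.pi,.0065)
place(np.array([.4867,-.081])-.016*np.array([.02,1]),-.02,.013,np.pi,.0075)
bot.goto_joints([1.013,.326,-.193,1.052,0,1.437]); snap("top","t5")
im=snap("scene","s5"); print(bot.read_clock())
t=cv2.imread("pics/t5.png")[200:350,160:460]; cv2.imwrite("pics/t5c.png",cv2.resize(t,None,fx=2.6,fy=2.6,interpolation=cv2.INTER_CUBIC))
E
```

```text
pick contact False pos [ 0.502  -0.2935  0.0066] t 35.875
width 0.06561312900713599 force 58.609235338553844
after lift width 0.06345790392615072
place contact False pos [ 0.4995 -0.0973  0.0074] t 39.875
t 41.0167 w 0.19752821762888215
43.475
```

View pics/t5c.png

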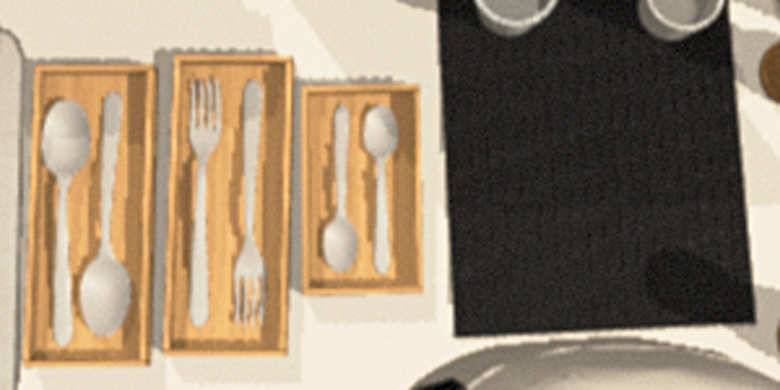

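View pics/s5.png

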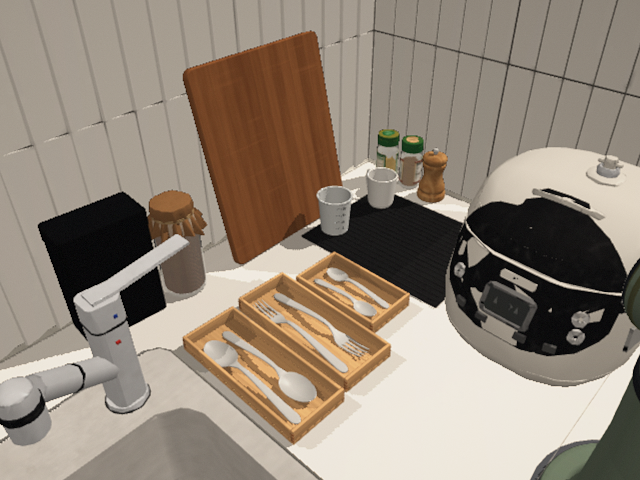

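All four pieces lie flat, centred and lengthwise in their trays, and the cups at (335,208) and (381,187) have not moved, so I'll hand in the job.

```bash
python3 -c "
from cell import bot
print(bot.close_job())"
```

```text
the job is handed in; nothing more can be done
None
```

The fork, the spoon and both teaspoons are sorted into their trays, the cups were left where they stood, and the job was handed in at about 43 s; the hand-in returned no verdict.

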